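Hold a polished glass cell in the inspection beam

TASK

First set the inspection lamp's dimmer: slide its grip along the track until it is level with the pointed steel clip, and leave it there. Then take the glass cell out of the wooden rack by its two frosted end faces only, never touching the clear glass between them, and hold it upright in the light path half-way between lamp and receiver, its clear window square to the beam and the beam through the middle of the window, without knocking it against the stand or disturbing the other things on the bench. Finish while still holding it there, still and in mid-air.

Things in the scene. Friction and masses are not known exactly. Their poses are not given: they have to be found in the camera images.
- dimmer (a joint): position of the dimmer's grip along its track, m, 0 at the near end to 0.12; grows towards +y of dimmer_base. Stiff sliding (about 1.5 N), stays where it is left
- dimmer_base: grey dimmer console, fixed, 100 (its x) x 180 (its y) x 50 mm high; origin at the centre of its underside; the track runs along its y on the top. Its +y points roughly away from the robot
- dimmer_top (a point): centre of the top of the black upright grip on the dimmer: 28 (x) x 20 (along the track, y) x 40 mm high, its top 90.5 mm above the bench, its foot at the console's top face; turned like the console
- mark_tip (a point): tip of the small flat pointed steel clip on the console's top, beside the track, 24 mm to the +x side of the grip's centre line, 5 mm high, reaching 22 mm outward; turned like the console. It marks the position along the track where the centre of the grip has to stand; it is in another place each time
- cell: the glass cell, loose, about 0.2 kg, standing upright: 28 (x) x 50 (y) x 80 mm high, origin at the centre of its underside. Its two end walls at +y and -y (white frosted, each 9 thick, 28 wide, 80 high, outer faces 50 mm apart) are to be gripped; between them is the clear glass
- clear_part: the clear glass window of the cell, 22 thick (x) x 32 (y) x 80 mm high, set back 3 mm from the edges of the frosted end walls, light passes through it along the cell's x; same origin as the cell; not to be touched by the robot
- cell_centre (a point): centre of the glass cell, half-way up (40 mm above its underside), axes of the cell
- rack: fixed wooden rack, 200 (x) x 85 (y) x 25 mm high, origin at the centre of its underside; three pockets 12 mm deep and 65 mm apart in a row along its x, each loosely fitting (3 mm in all) a 28 x 50 mm foot. The cell and two metal blanks stand in them in any order, 50 mm long sides along the rack's y
- stand: fixed inspection stand: steel base plate 90 (x) x 280 (y) x 16 mm, lamp box 70 mm cube at its -y end and receiver plate 64 mm square at its +y end, both centred 130 mm above the bench, tops at 165 mm; origin on the bench below the middle of the light path; the light runs along its y
- beam_mid (a point): the middle of the light path, half-way between the lamp and receiver faces (each 80 mm away along y), 130 mm above the bench, axes of the stand; an empty place in the air, on the line from the lamp's round lens to the dark dot of the receiver
- blank_a_centre (a point): centre of a solid steel blank 28 x 50 x 50 mm high in the rack; to be left alone
- blank_b_centre (a point): point 25 mm above the foot of an aluminium blank 28 x 50 x 42 mm with a 12 mm high round stud on top, in the rack; to be left alone
- buff: grey felt buffing wheel lying on the bench, 104 mm across, 30 mm high, origin under its centre; to be left alone
- compound_bar: bar of polishing compound on the bench, 100 x 40 x 32 mm high, origin under its centre; to be left alone
Not all that is in view belongs to the job. What is shaped like the cell but green is not meant.

How it is judged (in metres and radians):
On the way, in this order (a step that is already met when the one before it is completed fails the run):
1. the dimmer's grip stands level with the clip, the cell still in the rack (y of dimmer_top in the frame of mark_tip between -0.006 and 0.006 m and distance of cell_centre from where it was at the start of the episode below 0.015 m), for 0.3 s.
2. the cell is gripped and lifted clear of the rack (height (world z) of cell_centre above 0.085 m and contact force between the fingers and cell above 1 N and contact force between cell and rack below 0.1 N), for 0.2 s.
3. the cell is held in the light path (x of cell_centre in the frame of beam_mid between -0.009 and 0.009 m and y of cell_centre in the frame of beam_mid between -0.03 and 0.03 m and z of cell_centre in the frame of beam_mid between -0.012 and 0.012 m and angle between cell's own z axis and vertical below 0.14 rad and angle between the x axis of cell and the y axis of stand, either way round below 0.16 rad and contact force between the fingers and cell above 1 N and contact force between cell and stand below 0.1 N and contact force between cell and rack below 0.1 N), for 0.3 s.
At the end, for the whole second after the job is handed in: Cell held still in mid-air by the fingers, off stand and rack; its centre within 9 mm sideways and 12 mm in height of the beam, 30 mm of mid-path; upright within 8 deg, window square to the beam within 9 deg; dimmer grip within 6 mm of the clip along the track (all of step 3 and y of dimmer_top in the frame of mark_tip between -0.006 and 0.006 m and linear speed of cell below 0.03 m/s); the arm keeps its last pose, push and grip.
It fails at once if the clear glass is touched by the robot (contact force between any of the fingers, the arm and clear_part above 0.3 N).
It fails at once if the cell is knocked against the stand (contact force between cell and stand above 4 N).
It fails at once if another thing is disturbed (moved over 20 mm) (distance of any of blank_a_centre, blank_b_centre, buff, compound_bar from where it was at the start of the episode above 0.02 m).
It also fails if it takes over 53 s, if anything falls off the work surface, if the arm or the gripper's body presses on something with over 40 N, if the wrist force passes 120 N, or if a joint passes its speed limit or range.

ROBOT

A 6-joint arm with a two-finger parallel gripper is mounted at the origin on the work surface. World frame = base frame: x ahead of the robot, y to its left, z up, the work surface at z = 0. Lengths are in m, angles in degrees, forces in N, time in s.
With the tool pointing down it reaches from about 0.3 to 0.75 m from the base axis. Payload 8.5 kg.
Tool frame: the origin (TCP) lies midway between the tips of the shut fingers; the grasp point (between the pads) lies 19 mm behind it (env.hold_point_z is the distance from the TCP to the grasp point, in m); z points along the fingers, y is the line along which they close (so a half turn about z gives the same grasp; the last joint's range is limited). The gripper opens to 85 mm and grips with 20 to 120 N. Pads are 22 mm wide; open, the fingers measure 114 mm over their backs; the gripper's body (76 mm by 85 mm) begins 54 mm behind the grasp point. The pads swing forward as they close: fully open they stand 13 mm farther back than shut.
Start: joints at [-80.747, 21.807, 74.336, -0, 83.858, -12.336], TCP at [0.202, -0.511, 0.195] pointing down, gripper open.
Joint ranges: [-178.18, 178.18], [-50.72, 133.34], [12.68, 142.11], [-81.47, 261.47], [9.98, 163.14], [-165.26, 165.26]. Speed limits (degrees/s): [136.94, 136.94, 180, 180, 180, 180].

INTERFACE

Orientations are given as a 3x3 rotation matrix whose columns are the frame's x, y, z axes.
In Python, from rig import observe, get_image, camera_info, env gives the robot as it stands.
- The arm moves only by the tool drive_tool, never from a script. Its arguments are lists of equal length, an entry for each row: "offset": the shift along the tool's x, y, z in units of 40 mm (1.0 is 40 mm), a list of three; "turn": the turn, a rotation vector about the tool's x, y, z in units of 6 degrees (1.0 is 6 degrees), a list of three; "hand": the opening, from 0 (shut) to 1 (fully open). A call has exactly 10 rows; each row shifts and turns the commanded pose from where the row before left it, along the tool's axes as they then stand; what a row does not reach is not made up. A row lasts 1/8 s, in which the tool goes at most 62.5 mm and 10.7 degrees, less where a joint would pass 70% of its speed; a pose out of reach is approached as far as the arm can. A call is refused whole if a number of a shift passes 1 or a number of a turn 1, either way. A call with a gripper value outside its range is refused whole. The fingers move at their own pace and stop on an object; "newtons" is the grip in N (left out, the last holds). Time passes only in rows, so rows that do not move let the fingers close, or fill a call up. It gives the time, the measured TCP pose, the force, the opening and the grip force at its end, in the units of the state.
- observe(): the state, without advancing time (a new reading comes with each control period).
- get_image(name): name is "scene" or "top" or "wrist"; returns the picture (384x512x3 uint8, blue, green, red); there is no depth.
- camera_info(name): a dict with "fx", "fy", "cx", "cy" (pixels), "world_to_cam" (4x4, takes a point from world to camera coordinates). Camera axes: x right, y down, z forward; pixel columns grow to the right and rows downward; lengths in m; the calibration is good to about 2 mm. A picture is of the moment at which its call begins: read the wrist's pose just before it. camera_info takes no time and is no camera call; for the wrist camera it gives the pose at the moment of the call.
- env.close_job(): hands the job in; it is judged then, once.
The state is a dict: "time_s": time; "q": joint angles; "qvel": joint speeds; "joint_efforts": joint torques, N m; "position": TCP position; "tool_rot": TCP orientation; "ft_force": force on the tool from outside, world axes, zero at the start; "wrist_torque": the same for the moment, N m; "grip_width": finger opening in m; "gripper_force": force on a finger pad.
Only numpy, scipy, OpenCV 4.12 (cv2) and the standard library are available. Lean on these libraries where they do the work, as an engineer would, in place of code of your own. Each camera call takes 0.05 s, during which the arm holds its last target. There are 200 camera calls.

## Working session

There is one attempt and no reset: what is moved stays moved. The work goes in short steps, Python scripts to look and compute and a tool call to move; the robot and the scene stay as the last step left them, time stands still between calls to the robot, and variables do not carry over. Pictures are saved under pics/ and viewed, at most 10 in all, crops included, and the job is handed in when it is done.

Besides the shell and the picture viewer there is one more tool, called after "Call:" as name(argument=value, ...) on one line, values as JSON. drive_tool: Moves the arm, as the interface text tells. Its arguments: {"type":"object","properties":{"offset":{"type":"array"},"turn":{"type":"array"},"hand":{"type":"array"},"newtons":{"type":"number"}},"required":["offset","turn","hand"]}

```bash
ls; mkdir -p pics; python3 - <<'E'
from rig import *
import cv2,numpy as np
for n in("scene","top"):
    im=get_image(n); cv2.imwrite(f"pics/{n}0.png",im)
    c=camera_info(n); print(n,c["fx"],c["cx"],c["cy"],np.round(np.linalg.inv(c["world_to_cam"]),3).tolist())
print(observe()["time_s"])
E
```

```text
pics
scene 351.53285241274364 250.56421731350855 196.1896622387614 [[0.732, 0.462, -0.501, 0.96], [0.681, -0.472, 0.56, -0.467], [0.022, -0.751, -0.66, 0.581], [0.0, 0.0, 0.0, 1.0]]
top 346.42863898559403 254.86995866988238 190.5198896076783 [[-0.143, -0.97, 0.196, 0.436], [-0.99, 0.139, -0.031, -0.027], [0.003, -0.199, -0.98, 0.852], [0.0, 0.0, 0.0, 1.0]]
0.1
```

View pics/scene0.png

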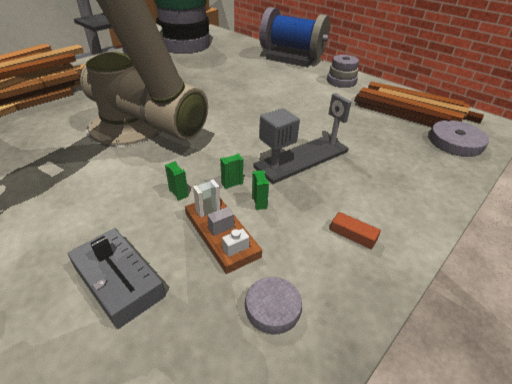

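View pics/top0.png

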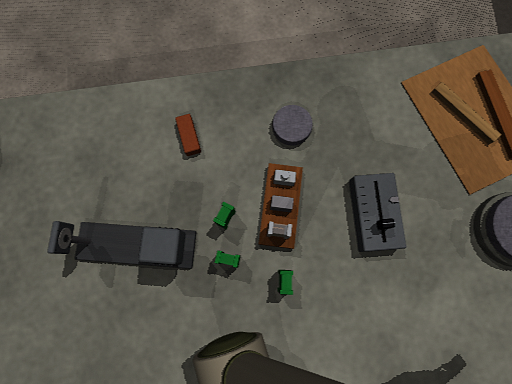

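The scene view shows the dimmer at (117,275), with its clip near (99,283). The rack is at (222,232), with the white-framed glass cell at (207,198), the steel blank at (221,220) and the studded aluminium blank at (236,241). The stand runs from (280,135) to (340,110). Three green decoys stand at (177,180), (232,171) and (260,190). In the top view the same things are the dimmer at (377,214), the cell at (280,230) and the stand at (65–195,245).

The only cell candidate is the white and clear one at scene (207,198) / top (280,230). The green ones are excluded. I'll confirm this in an enlarged crop.

```bash
python3 - <<'E'
import cv2,numpy as np
t=cv2.imread("pics/top0.png"); s=cv2.imread("pics/scene0.png")
def c(i,x,y,w,h,S): return cv2.resize(i[y:y+h,x:x+w],(w*S,h*S),interpolation=cv2.INTER_CUBIC)
a=np.hstack([c(t,340,165,70,100,3),c(t,250,155,65,100,3),c(s,180,165,100,100,3)[:, :],])
b=np.hstack([c(t,40,210,160,70,3),c(s,60,225,110,105,2)])if 0 else None
d=np.hstack([c(t,40,213,165,65,2),c(s,60,228,110,100,2)[:130]])if 0 else c(t,40,215,165,60,4)
W=max(a.shape[1],d.shape[1]); p=lambda i:cv2.copyMakeBorder(i,0,0,0,W-i.shape[1],cv2.BORDER_CONSTANT)
o=np.vstack([p(a),p(d)]);print(o.shape);cv2.imwrite("pics/c1.png",o)
E
```

```text
(540, 705, 3)
```

View pics/c1.png

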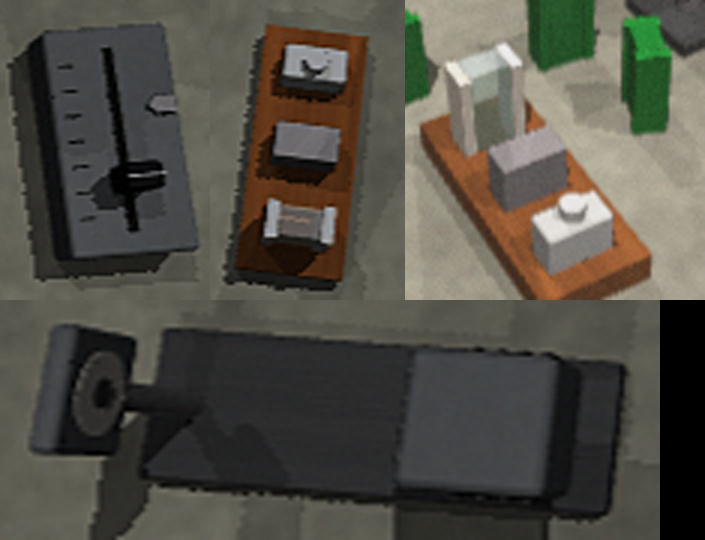

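The crop confirms that the cell with two frosted end walls is the one at the rack's robot-side end. The clip tip is at top px (389,199), the grip at about (386,223), and the lamp top spans (140–180, 227–264).

```bash
cat > h.py <<'E'
import numpy as np, cv2
from rig import *
def ray(n,px,c=None):
    c=c or camera_info(n); T=np.linalg.inv(c["world_to_cam"])
    d=T[:3,:3]@[(px[0]-c["cx"])/c["fx"],(px[1]-c["cy"])/c["fy"],1]; return T[:3,3],d/np.linalg.norm(d)
def onz(n,px,z,c=None):
    o,d=ray(n,px,c); return o+d*(z-o[2])/d[2]
def tri(rs):
    A=sum(np.eye(3)-np.outer(d,d) for o,d in rs); b=sum((np.eye(3)-np.outer(d,d))@o for o,d in rs); return np.linalg.solve(A,b)
def proj(n,p,c=None):
    c=c or camera_info(n); q=c["world_to_cam"]@np.r_[p,1]; return np.array([c["fx"]*q[0]/q[2]+c["cx"],c["fy"]*q[1]/q[2]+c["cy"]])
E
python3 - <<'E'
from h import *
np.set_printoptions(precision=4,suppress=True)
T=lambda l,z:print(*[onz("top",p,z) for p in l],sep="\n")
print("console");T([(355,175),(393.3,173.3),(405.7,247.7),(364,252.3)],.05)
print("clip");T([(389,199.3)],.055)
print("grip");T([(386,222)],.0905)
print("cell ends");T([(270.7,229),(289,230)],.093)
print(tri([ray("top",(270.7,229)),ray("scene",(196.7,189))]),tri([ray("top",(289,230)),ray("scene",(215,183.3))]))
print("lamp");T([(142.5,227.5),(179.5,229.3),(177,263.8),(140,262.5)],.165)
print("base");T([(81,222.5),(195.5,231.3),(191,269.5),(75.7,259.5)],.016)
print("dot");T([(65.7,238.3)],.13)
T([(263,238)],0.02)
o=observe();print(o["tool_rot"],o["position"]);c=camera_info("wrist");print(c["fx"],c["cx"],c["cy"],np.linalg.inv(c["world_to_cam"]))
E
```

```text
console
[ 0.6005 -0.2949  0.05  ]
[ 0.5916 -0.3865  0.05  ]
[ 0.4157 -0.3757  0.05  ]
[ 0.4192 -0.279   0.05  ]
clip
[ 0.5307 -0.3604  0.055 ]
grip
[ 0.4777 -0.3279  0.0905]
cell ends
[ 0.4985 -0.0736  0.093 ]
[ 0.4907 -0.1128  0.093 ]
[ 0.4882 -0.09    0.0779] [ 0.5022 -0.0979  0.1042]
lamp
[0.5317 0.1817 0.165 ]
[0.5178 0.1096 0.165 ]
[0.4519 0.121  0.165 ]
[0.4647 0.1918 0.165 ]
base
[0.5856 0.3729 0.016 ]
[0.5252 0.1016 0.016 ]
[0.4376 0.1219 0.016 ]
[0.4994 0.3891 0.016 ]
dot
[0.5369 0.351  0.13  ]
[ 0.486  -0.0566  0.02  ]
[[ 0.9299  0.3679 -0.0002]
 [ 0.3679 -0.9299  0.0012]
 [ 0.0003 -0.0012 -1.    ]] [ 0.2023 -0.5111  0.1947]
320.46335855760657 252.3177338595823 196.14629003499647 [[ 0.3681 -0.8864 -0.2807  0.274 ]
 [-0.9298 -0.3509 -0.1114 -0.4834]
 [ 0.0003  0.302  -0.9533  0.3738]
 [ 0.      0.      0.      1.    ]]
```

Call:
drive_tool(offset=[[0.81,-0.17,0],[0.81,-0.17,0],[0.81,-0.17,0],[0.81,-0.17,0],[0.81,-0.17,0],[0.81,-0.17,0],[0.81,-0.17,0],[0.81,-0.17,0],[0.81,-0.17,0],[0.81,-0.17,0]], turn=[[0,0,-1],[0,0,-1],[0,0,-1],[0,0,-1],[0,0,-1],[0,0,-1],[0,0,-1],[0,0,-1],[0,0,-1],[0,0,-1]], hand=[1,1,1,1,1,1,1,1,1,1])

```text
time_s: 1.35
position: [0.3584, -0.2351, 0.195]
tool_rot: [[0.143, 0.99, -0.0], [0.99, -0.143, 0.001], [0.0, -0.0, -1.0]]
ft_force: [0.4, 0.3, -0.8]
grip_width: 0.0853
gripper_force: 0.0
```

Call:
drive_tool(offset=[[-0.27,0.47,0],[-0.27,0.47,0],[-0.27,0.47,0],[-0.27,0.47,0],[-0.27,0.47,0],[-0.27,0.47,0],[-0.27,0.47,0],[0,0,0],[0,0,0],[0,0,0]], turn=[[0,0,0],[0,0,0],[0,0,0],[0,0,0],[0,0,0],[0,0,0],[0,0,0],[0,0,-0.65],[0,0,0],[0,0,0]], hand=[1,1,1,1,1,1,1,1,1,1])

```text
time_s: 2.6
position: [0.4773, -0.3301, 0.1951]
tool_rot: [[0.08, 0.997, -0.0], [0.997, -0.08, 0.0], [0.0, -0.0, -1.0]]
ft_force: [-0.4, 0.2, -0.1]
grip_width: 0.0855
gripper_force: 0.0
```

```bash
python3 - <<'E'
from h import *
import json
c=camera_info("wrist");im=get_image("wrist");cv2.imwrite("pics/w1.png",im)
c={k:(v.tolist() if hasattr(v,'tolist') else v) for k,v in c.items()};json.dump(c,open("w1.json","w"))
E
```

```text
(no output)
```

View pics/w1.png

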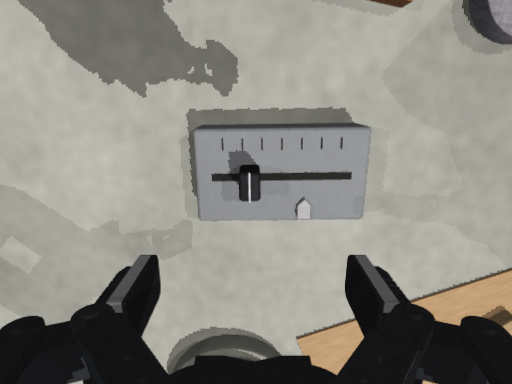

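The wrist view shows the console at (200–368,125–218), the clip tip at (304,200), and the grip with its white centre line running from (249,172) to (250,200).

```bash
python3 - <<'E'
from h import *
import json
np.set_printoptions(precision=4,suppress=True)
c={k:(np.array(v) if isinstance(v,list) else v) for k,v in json.load(open("w1.json")).items()}
im=cv2.imread("pics/w1.png")
g=im.min(2).astype(int)
for n,(y0,y1,x0,x1),m in [("clip",(190,222,292,318),170),("line",(160,205,240,262),150)]:
    ys,xs=np.where(g[y0:y1,x0:x1]>m); print(n,len(xs),xs.min()+x0,xs.max()+x0,ys.min()+y0,ys.max()+y0,xs.mean()+x0)
P=lambda p,z:onz("w",p,z,c)
print("cons",[P(p,.05) for p in [(197,130),(368,128),(363,218),(201,219)]])
print("clip",P((304,199.5),.055))
print("line",P((248.5,172),.0905),P((249.7,200),.0905),"track",P((212,178),.05),P((351,175.5),.05))
print(proj("w",[.4773,-.33,.0905],c))
E
```

```text
clip 222 297 317 201 221 304.2027027027027
line 45 248 250 173 202 249.2888888888889
cons [array([ 0.4258, -0.2832,  0.05  ]), array([ 0.5956, -0.2948,  0.05  ]), array([ 0.5931, -0.391 ,  0.05  ]), array([ 0.4176, -0.3781,  0.05  ])]
clip [ 0.5291 -0.363   0.055 ]
line [ 0.4746 -0.3205  0.0905] [ 0.4735 -0.3472  0.0905] track [ 0.4349 -0.3334  0.05  ] [ 0.5794 -0.3423  0.05  ]
[252.318  181.8734]
```

Call:
drive_tool(offset=[[-0.1,-0.07,0],[0,0,0.66],[0,0,0.66],[0,0,0.66],[0,0,0.66],[0,0,0.66],[0,0,0],[0,0,0],[0,0,0],[0,0,0]], turn=[[0,0,0],[0,0,0],[0,0,0],[0,0,0],[0,0,0],[0,0,0],[0,0,0],[0,0,0],[0,0,0],[0,0,0]], hand=[1,1,1,1,1,1,0,0,0,0], newtons=20)

```text
time_s: 3.9
position: [0.4746, -0.3343, 0.064]
tool_rot: [[0.079, 0.997, 0.001], [0.997, -0.079, -0.001], [-0.001, 0.001, -1.0]]
ft_force: [0.0, -0.1, -0.0]
grip_width: 0.012
gripper_force: 0.0
```

Call:
drive_tool(offset=[[0,0,0],[0,0,0],[0,0,0],[0,0,0],[0,0,0],[0,0,0],[0,0,0],[0,0,0],[0,0,0],[0,0,0]], turn=[[0,0,0],[0,0,0],[0,0,0],[0,0,0],[0,0,0],[0,0,0],[0,0,0],[0,0,0],[0,0,0],[0,0,0]], hand=[0,0,0,0,0,0,0,0,0,0])

```text
time_s: 5.15
position: [0.4744, -0.3341, 0.0632]
tool_rot: [[0.079, 0.997, 0.0], [0.997, -0.079, 0.0], [0.0, 0.0, -1.0]]
ft_force: [-0.4, 0.5, -0.1]
grip_width: -0.0
gripper_force: 0.0
```

```bash
python3 - <<'E'
from h import *
a=get_image("wrist");b=get_image("top")
cv2.imwrite("pics/w2.png",np.hstack([a[60:300,100:450],cv2.resize(b[160:262,335:420],(200,240),interpolation=cv2.INTER_CUBIC)]))
E
```

```text
(no output)
```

View pics/w2.png

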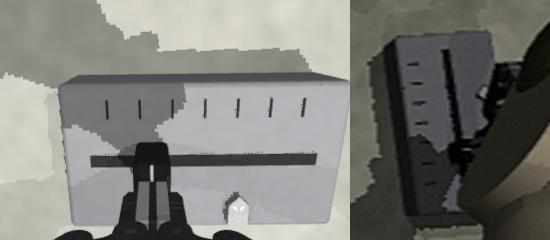

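```bash
python3 - <<'E'
from h import *
import json
np.set_printoptions(precision=1,suppress=True)
o=observe();p=np.array(o["position"]);R=np.array(o["tool_rot"]);print(o["q"],p)
for q in([0,0,0],[0,0,-.019],[.011,0,0],[-.011,0,0]): print("tcp",q,proj("wrist",p+R@q)-[100,60])
for q in([.474,-.334,.0905],[.474,-.32,.0905],[.474,-.348,.0905],[.474,-.32,.05],[.5291,-.363,.055]): print("grip",q,proj("wrist",q)-[100,60])
c={k:(np.array(v) if isinstance(v,list) else v) for k,v in json.load(open("w1.json")).items()}
for s in(-1,1):print("open tips",proj("w",[.4773+s*.0427,-.3301,.208],c))
E
```

```text
[-46.8  31.9  80.6   0.   67.5 -42.3] [ 0.5 -0.3  0.1]
tcp [0, 0, 0] [152.7 167.3]
tcp [0, 0, -0.019] [152.8 181. ]
tcp [0.011, 0, 0] [152.7 150.2]
tcp [-0.011, 0, 0] [152.7 183.8]
grip [0.474, -0.334, 0.0905] [152.  187.8]
grip [0.474, -0.32, 0.0905] [149.8 163.2]
grip [0.474, -0.348, 0.0905] [154.  211.3]
grip [0.474, -0.32, 0.05] [150.2 138.5]
grip [0.5291, -0.363, 0.055] [239.5 196.9]
open tips [177.9 241.7]
open tips [328.1 230.7]
```

Call:
drive_tool(offset=[[0,0,-0.66],[0,0,-0.66],[0,0,-0.66],[0,0,-0.66],[0,0,-0.66],[0,0,0],[0,0,0],[0,0,0],[0,0,0],[0,0,0]], turn=[[0,0,0],[0,0,0],[0,0,0],[0,0,0],[0,0,0],[0,0,0],[0,0,0],[0,0,0],[0,0,0],[0,0,0]], hand=[0,0,0,0,1,1,1,1,1,1])

```text
time_s: 6.5
position: [0.4743, -0.334, 0.1949]
tool_rot: [[0.079, 0.997, -0.0], [0.997, -0.079, 0.0], [0.0, -0.0, -1.0]]
ft_force: [0.9, 0.7, 0.0]
grip_width: 0.0852
gripper_force: 0.0
```

```bash
python3 - <<'E'
from h import *
a=get_image("wrist");b=get_image("top")
np.save("w3.npy",camera_info("wrist")["world_to_cam"])
R=lambda i,s:cv2.resize(i,None,fx=s,fy=s,interpolation=cv2.INTER_CUBIC)
cv2.imwrite("pics/w3.png",np.hstack([R(a[110:230,185:385],2.5),R(b[160:260,335:420],3)]))
E
```

```text
(no output)
```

View pics/w3.png

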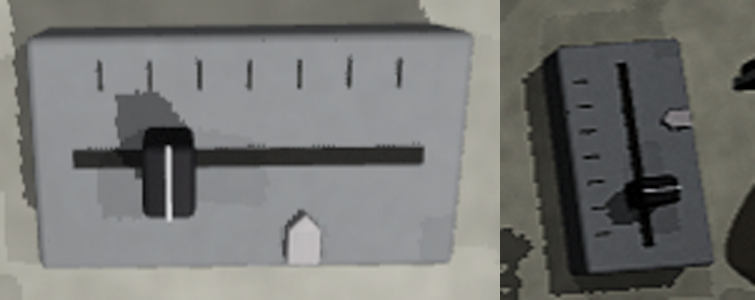

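```bash
python3 - <<'E'
from h import *
np.set_printoptions(precision=1,suppress=True)
print(env.hold_point_z,[a for a in dir(env) if a[0]!='_'])
a=get_image("scene");b=get_image("wrist");o=observe();p=np.array(o["position"]);R=np.array(o["tool_rot"])
for s in(-1,1):
  for n in("scene","wrist"): print(n,s,[proj(n,p+R@[0,s*.0427,z]) for z in(0,-.013,-.035)])
print("tcp",proj("scene",p))
R2=lambda i,s:cv2.resize(i,None,fx=s,fy=s,interpolation=cv2.INTER_CUBIC)
cv2.imwrite("pics/w4.png",np.hstack([R2(a[100:300,20:200],2),R2(b[184:384],0.8)[:160].repeat(1,0) if 0 else cv2.copyMakeBorder(R2(b[184:384,80:420],1.2),0,160,0,0,cv2.BORDER_CONSTANT)]))
E
```

```text
0.0187 ['MotionError', 'close_job', 'hold_point_z']
scene -1 [array([ 71.9, 185.4]), array([ 69.4, 179.4]), array([ 65.1, 168.8])]
wrist -1 [array([182.1, 227.3]), array([177.3, 236.4]), array([167.6, 255. ])]
scene 1 [array([ 93.7, 211.7]), array([ 91.4, 205.6]), array([ 87.4, 194.8])]
wrist 1 [array([323.2, 227.3]), array([328. , 236.3]), array([338. , 254.9])]
tcp [ 82.4 198. ]
```

View pics/w4.png

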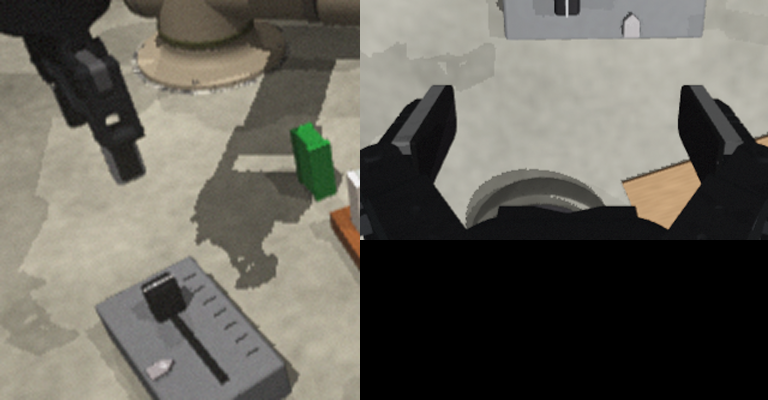

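Fingertips are visible at scene px (85,191) and wrist row 255, about 35–40 mm behind the stated TCP when open. Stated is 13 mm, so the fingers really end higher than the text says. I'll quantify that from the shut-finger picture.

```bash
python3 - <<'E'
from h import *
np.set_printoptions(precision=1,suppress=True,linewidth=200)
w=cv2.imread("pics/w2.png")[:,:350].max(2)
print(w[135:215:3,[128,134,140,144,148,152,156,160,164,170,176]])
o=observe();p=np.array(o["position"]);R=np.array(o["tool_rot"])
for x in(.011,-.011):
  for z in(0,-.02,-.03,-.04): print(x,z,proj("wrist",p+R@[x,0,z])-[100,60])
E
```

```text
[[116 116 118 118 118 118 118 183 184 183 184]
 [117 117 118 119 119 119 118 117 183 184 183]
 [117 117 104 106  97 105 100 101 176 183 183]
 [117  93  23  22  21  22  21  22  23 179 175]
 [ 94  94  24  21  22  19  18  22  24 174 174]
 [ 94  91  23  22  22  18  22  22  22 174 174]
 [ 94  87  23  22  22  22  19  23  21 174 174]
 [ 30  26  21  22  19  20  20  23  23  56  55]
 [ 30  24  23  23  25  20  24  23  23  55  55]
 [ 29  24  25  23  25  27  25  24  25  43  54]
 [ 29  23  31  29  23 136  29  30  30  32  55]
 [165  26  33  32  28 191  33  33  35  72 173]
 [165  27  34  33  32 191  32  34  32  73 173]
 [165  29  34  34  31 191  31  29  31  76 173]
 [164  26  32  33  32 191  30  31  31  76 172]
 [164  26  26  28  27 161  31  29  29  72 173]
 [165  27 107 105 101  29  79 107 107  73 172]
 [165  26 106 107 102  30  78 106 103  92 173]
 [163  26 106 104 101  28  78 106 106  98 179]
 [ 82  31 106 107 100  30  79 106 107  41  63]
 [ 30  31 107 107 100  30  64 102 105  33  33]
 [ 34  31 106 103  98  29  66 105 107  32  33]
 [ 30  31 107 106  99  31  66 107 107  34  32]
 [ 32  31 107 107  99  30  55 106 103  34  29]
 [ 34  38 107 102  99  30  54 103 102  43  42]
 [ 29  30 106 106 100  30  53 102 103  32  33]
 [ 30  31 107 107  99  30  53 103 106  32  33]]
0.011 0 [152.6 150.2]
0.011 -0.02 [152.7 163.1]
0.011 -0.03 [152.8 170.7]
0.011 -0.04 [152.9 179.3]
-0.011 0 [152.6 183.8]
-0.011 -0.02 [152.7 199.8]
-0.011 -0.03 [152.8 209.2]
-0.011 -0.04 [152.8 219.7]
```

The shut fingers' front edge is at crop row 182, and the grip top is still visible above it. So the real tips sit about 38 mm behind the reported TCP. I'll take that into account and regrip lower.

Call:
drive_tool(offset=[[0,0,0.7],[0,0,0.7],[0,0,0.7],[0,0,0.7],[0,0,0.7],[0,0,0.6],[0,0,0],[0,0,0],[0,0,0],[0,0,0]], turn=[[0,0,0],[0,0,0],[0,0,0],[0,0,0],[0,0,0],[0,0,0],[0,0,0],[0,0,0],[0,0,0],[0,0,0]], hand=[1,1,1,1,1,1,0,0,0,0], newtons=20)

```text
time_s: 7.95
position: [0.4747, -0.3344, 0.0322]
tool_rot: [[0.078, 0.997, 0.001], [0.997, -0.078, -0.001], [-0.001, 0.001, -1.0]]
ft_force: [-0.4, -0.3, 3.5]
grip_width: 0.0195
gripper_force: 24.8
```

Gripped at 19.5 mm. Now I slide 57 mm along the track.

Call:
drive_tool(offset=[[0,0,0],[0,0.24,0],[0,0.24,0],[0,0.24,0],[0,0.24,0],[0,0.24,0],[0,0.23,0],[0,0,0],[0,0,0],[0,0,0]], turn=[[0,0,0],[0,0,0],[0,0,0],[0,0,0],[0,0,0],[0,0,0],[0,0,0],[0,0,0],[0,0,0],[0,0,0]], hand=[0,0,0,0,0,0,0,0,0,0])

```text
time_s: 9.2
position: [0.5323, -0.3383, 0.0322]
tool_rot: [[0.078, 0.997, 0.002], [0.997, -0.078, -0.0], [-0.0, 0.002, -1.0]]
ft_force: [1.1, 3.0, 5.4]
grip_width: 0.0196
gripper_force: 25.0
```

Call:
drive_tool(offset=[[0,0,0],[0,0,0],[0,0,0],[0,0,0],[0,0,-0.7],[0,0,-0.7],[0,0,-0.7],[0,0,-0.7],[0,0,-0.7],[0,0,-0.7]], turn=[[0,0,0],[0,0,0],[0,0,0],[0,0,0],[0,0,0],[0,0,0],[0,0,0],[0,0,0],[0,0,0],[0,0,0]], hand=[1,1,1,1,1,1,1,1,1,1])

```text
time_s: 10.45
position: [0.5313, -0.3385, 0.2001]
tool_rot: [[0.079, 0.997, -0.0], [0.997, -0.079, 0.0], [0.0, -0.0, -1.0]]
ft_force: [-0.2, -0.6, -1.0]
grip_width: 0.0856
gripper_force: 0.0
```

```bash
python3 - <<'E'
from h import *
np.set_printoptions(precision=4,suppress=True)
c=camera_info("wrist");im=get_image("wrist");cv2.imwrite("pics/w5.png",im)
L=cv2.connectedComponentsWithStats((im.min(2)>140).astype(np.uint8))
r=proj("w",[.53,-.338,.0905],c);k=proj("w",[.5291,-.363,.055],c);print("expect",r,k)
for s,m in zip(L[2],L[3]):
    if 20<s[4]<600 and abs(m[0]-k[0])<40 and abs(m[1]-k[1])<60: print(s,m)
print(observe()["position"])
E
```

```text
expect [250.9243 180.1634] [252.0526 194.3929]
[ 0.5323 -0.3394  0.2042]
```

```bash
python3 - <<'E'
from h import *
np.set_printoptions(precision=4,suppress=True)
c=camera_info("wrist");im=cv2.imread("pics/w5.png")
cv2.imwrite("pics/w5c.png",cv2.resize(im[120:230,190:360],None,fx=4,fy=4,interpolation=cv2.INTER_CUBIC))
E
```

```text
(no output)
```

View pics/w5c.png

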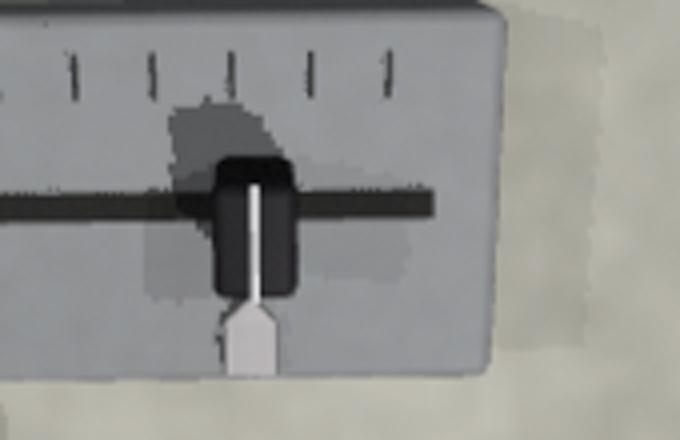

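The grip's white line (col 254) ends at the clip tip (col 251), so they are level to within about 1 mm. On to the cell.

Call:
drive_tool(offset=[[0.86,-0.2,0],[0.86,-0.2,0],[0.86,-0.2,0],[0.86,-0.2,0],[0.86,-0.2,0],[0.86,-0.2,0],[0.86,-0.2,0],[0,0,0],[0,0,0],[0,0,0]], turn=[[0,0,0],[0,0,0],[0,0,0],[0,0,0],[0,0,0],[0,0,0],[0,0,0],[0,0,-1],[0,0,-1],[0,0,-1]], hand=[1,1,1,1,1,1,1,1,1,1])

```text
time_s: 11.75
position: [0.4944, -0.094, 0.1991]
tool_rot: [[-0.237, 0.972, -0.0], [0.972, 0.237, 0.0], [0.0, -0.0, -1.0]]
ft_force: [0.2, -0.1, 0.5]
grip_width: 0.0858
gripper_force: 0.0
```

Call:
drive_tool(offset=[[0,0,0],[0,0,0],[0,0,0],[0,0,0],[0,0,0],[0,0,0],[0,0,0],[0,0,0],[0,0,0],[0,0,0]], turn=[[0,0,-1],[0,0,-1],[0,0,-1],[0,0,-1],[0,0,-1],[0,0,-1],[0,0,-1],[0,0,-1],[0,0,-1],[0,0,-1]], hand=[1,1,1,1,1,1,1,1,1,1])

```text
time_s: 13.0
position: [0.4945, -0.0941, 0.199]
tool_rot: [[-0.96, 0.281, -0.0], [0.281, 0.96, 0.0], [0.0, 0.0, -1.0]]
ft_force: [-0.2, 0.5, -0.3]
grip_width: 0.0856
gripper_force: 0.0
```

Call:
drive_tool(offset=[[0,0,0],[0,0,0],[0,0,0],[0,0,0],[0,0,0],[0,0,0],[0,0,0],[0,0,0],[0,0,0],[0,0,0]], turn=[[0,0,-0.9],[0,0,0],[0,0,0],[0,0,0],[0,0,0],[0,0,0],[0,0,0],[0,0,0],[0,0,0],[0,0,0]], hand=[1,1,1,1,1,1,1,1,1,1])

```text
time_s: 14.25
position: [0.4946, -0.0941, 0.1992]
tool_rot: [[-0.981, 0.193, 0.0], [0.193, 0.981, 0.0], [-0.0, 0.0, -1.0]]
ft_force: [-0.2, -0.5, -0.2]
grip_width: 0.0853
gripper_force: 0.0
```

```bash
python3 - <<'E'
from h import *
np.save("w6.npy",camera_info("wrist")["world_to_cam"])
a=get_image("wrist");cv2.imwrite("pics/w6.png",a);o=observe();print(o["position"],o["q"])
p=proj("wrist",[.495,-.093,.093]).astype(int);print(p)
x,y=max(p[0]-100,0),max(p[1]-75,0);print(x,y)
cv2.imwrite("pics/w6c.png",cv2.resize(a[y:y+150,x:x+200],None,fx=4,fy=4,interpolation=cv2.INTER_CUBIC))
E
```

```text
[ 0.49454758 -0.09410931  0.1992535 ] [-2.42732343e+01  1.69450923e+01  8.10907824e+01  2.60885194e-03
  8.19607480e+01 -1.03161204e+02]
[254 182]
154 107
```

View pics/w6c.png

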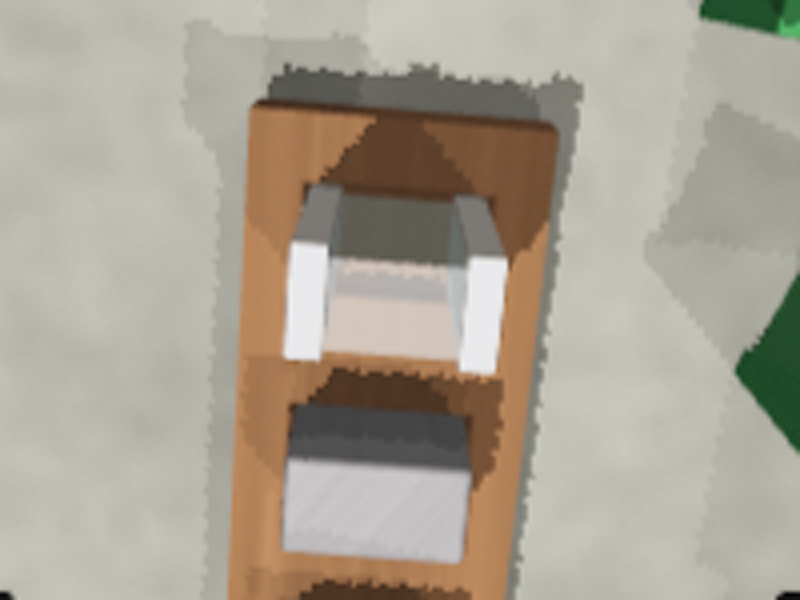

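Clear view. The outer corners of the frosted top faces are at crop (290,242), (284,358), (507,258) and (495,373). The steel blank stands behind at (375,505).

```bash
python3 - <<'E'
from h import *
np.set_printoptions(precision=4,suppress=True)
c=camera_info("wrist");c["world_to_cam"]=np.load("w6.npy")
f=lambda p:(p[0]/4+154,p[1]/4+107)
A,B,C,D=[onz("w",f(p),.093,c) for p in[(290,242),(284,358),(507,258),(495,373)]]
print(A,B,C,D,"ctr",(A+B+C+D)/4)
y=(C+D-A-B)/2;print("len",np.linalg.norm(y),"yaw",np.degrees(np.arctan2(y[1],y[0])),"x side yaw",[np.degrees(np.arctan2(*(v)[1::-1]))for v in(A-B,C-D)], np.linalg.norm(A-B))
for w,t in (((488,315),(270.7,229)),((306,301),(289,230))): print("tri",tri([ray("w",f(w),c),ray("top",t)]))
e=[onz("w",f(p),.025,c) for p in[(248,105),(236,500),(557,128),(520,500)]];print("rack side yaw",[np.degrees(np.arctan2(*(v)[1::-1]))for v in(e[0]-e[1],e[2]-e[3],e[2]-e[0])])
p=np.array(observe()["position"]);print(p)
E
```

```text
[ 0.4761 -0.1153  0.093 ] [ 0.5028 -0.1227  0.093 ] [ 0.4892 -0.0676  0.093 ] [ 0.516  -0.0749  0.093 ] ctr [ 0.496  -0.0951  0.093 ]
len 0.049542528304340146 yaw 74.61467263765908 x side yaw [np.float64(164.59593611958525), np.float64(164.62135573098442)] 0.02775844306614173
tri [ 0.4978 -0.0736  0.1051]
tri [ 0.4907 -0.114   0.0915]
rack side yaw [np.float64(165.16229351639498), np.float64(165.39591454059115), np.float64(74.68717312423306)]
[ 0.4945 -0.0941  0.1993]
```

Call:
drive_tool(offset=[[-0.04,-0.02,0],[0,0,0],[0,0,0.64],[0,0,0.64],[0,0,0.64],[0,0,0.64],[0,0,0.64],[0,0,0.64],[0,0,0.64],[0,0,0]], turn=[[0,0,0.72],[0,0,0],[0,0,0],[0,0,0],[0,0,0],[0,0,0],[0,0,0],[0,0,0],[0,0,0],[0,0,0]], hand=[1,1,1,1,1,1,1,1,1,1])

```text
time_s: 15.55
position: [0.4951, -0.0948, 0.0189]
tool_rot: [[-0.964, 0.265, -0.003], [0.265, 0.964, 0.001], [0.003, 0.001, -1.0]]
ft_force: [0.2, -0.3, 0.7]
grip_width: 0.0851
gripper_force: 0.0
```

```bash
python3 - <<'E'
from h import *
a=get_image("wrist");b=get_image("scene");print(observe()["ft_force"],observe()["position"])
R=lambda i,s:cv2.resize(i,None,fx=s,fy=s,interpolation=cv2.INTER_CUBIC)
cv2.imwrite("pics/w7.png",np.hstack([R(a[100:340,120:400],1.5),R(b[130:250,150:270],3)]))
E
```

```text
[ 0.45958914 -0.83968069  0.443956  ] [ 0.49635339 -0.09536896  0.02072284]
```

View pics/w7.png

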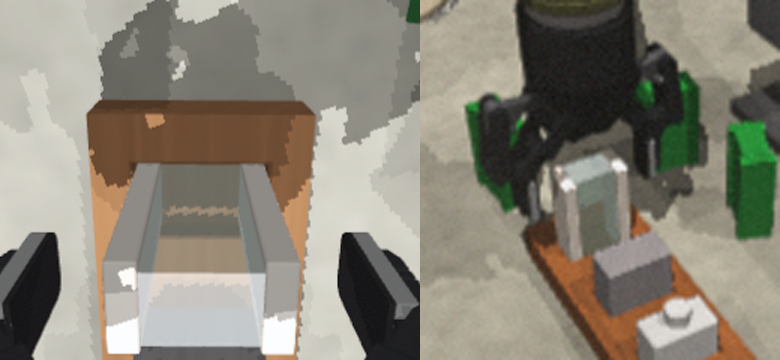

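The fingers straddle the cell evenly (inner edges at 60 and 340, walls at 105 and 300), with the blanks clear. Closing.

Call:
drive_tool(offset=[[0,0,0],[0,0,0],[0,0,0],[0,0,0],[0,0,0],[0,0,0],[0,0,0],[0,0,0],[0,0,0],[0,0,0]], turn=[[0,0,0],[0,0,0],[0,0,0],[0,0,0],[0,0,0],[0,0,0],[0,0,0],[0,0,0],[0,0,0],[0,0,0]], hand=[0.4,0.4,0.3,0.2,0.1,0,0,0,0,0], newtons=40)

```text
time_s: 16.9
position: [0.4963, -0.0954, 0.0208]
tool_rot: [[-0.964, 0.266, 0.001], [0.266, 0.964, -0.001], [-0.001, -0.0, -1.0]]
ft_force: [-1.9, 0.1, 6.6]
grip_width: 0.0496
gripper_force: 41.2
```

Call:
drive_tool(offset=[[0,0,-0.2],[0,0,-0.5],[0,0,-0.7],[0,0,-0.7],[0,0,-0.7],[0,0,-0.7],[0,0,-0.7],[0,0,-0.7],[0,0,-0.3],[0,0,0]], turn=[[0,0,0],[0,0,0],[0,0,0],[0,0,0],[0,0,0],[0,0,0],[0,0,0],[0,0,0],[0,0,0],[0,0,0]], hand=[0,0,0,0,0,0,0,0,0,0])

```text
time_s: 18.15
position: [0.4959, -0.0952, 0.2281]
tool_rot: [[-0.964, 0.266, 0.0], [0.266, 0.964, -0.0], [-0.0, -0.0, -1.0]]
ft_force: [0.0, 0.2, -1.9]
grip_width: 0.0498
gripper_force: 42.2
```

```bash
python3 - <<'E'
from h import *
np.set_printoptions(precision=4,suppress=True,linewidth=220)
s=cv2.imread("pics/scene0.png").max(2);t=cv2.imread("pics/top0.png").max(2)
print("scene");print(s[96:124:2,326:352:2])
print("top");print(t[222:258:2,48:80:2])
print("pred",proj("scene",[.5369,.351,.13]))
E
```

```text
scene
[[180 179 180  72  60  92 120 138 168 179 178 178 175]
 [170 176 173  63  57  57  61  94 120 134 170 179 178]
 [170 171 141  60  67  80  68  59  67 101 123 131 166]
 [170 169 105  65 107 107  90  98  58  55  58 112  95]
 [177 173  93  92 103 105 104 108  76  57  60  68  80]
 [170 172  72 106 106  67  84 106 106  58  59  63 105]
 [164 162  62 106 101  49  50 105 108  61  60  68 159]
 [165 156  58  94 106  52  57 103 105  67  66  73 164]
 [165 128  55  67  89  82 106 107 108  60  67  77 162]
 [171 130  65  54  91 109 108 111  77  55  71  93 162]
 [175 169 167 119  52  74  93  74  58  58  63 130 157]
 [173 173 166 166 100  78  55  54  53  65  71 152 160]
 [167 170 165 166  91  85  61  74  55  66  74 151 155]
 [166 164 165 165  81  85  60 160 113  97 125 161 153]]
top
[[ 88  92  84  66  68  59  17  34  52  99 106 108 104 102 100  96]
 [ 90  96  73  69  74  57  18  20  20  16  18  19  29  97  96  99]
 [ 92  95  62  71  72  49  18  22  20  20  23  20  18  85  99 102]
 [ 93  97  68  73  72  36  22  18  69  52  42  21  17  86 101 107]
 [ 96  97  64  76  68  16  21  57  38  48  50  32  
[... 212 characters left out ...]
 41]
 [ 98  65  74  70  38  36  47  49  14  11  22  49  32  33  33  33]
 [ 94  67  72  68  29  51  48  50  13   9  45  35  21  25  27  24]
 [ 87  67  79  66  25  45  48  47  44  37  53  18   7  12  19  19]
 [ 73  71  77  61  21  29  56  49  48  49  44  21 121  46  48  21]
 [ 71  75  75  51  21  20  47  47  48  51  16  70  43  50  35  19]
 [ 72  74  72  43  22  22  22  47  53  25  19  42  47  47  32  22]
 [ 70  76  71  33  18  23  21  21  21  20  19  41  45  47  27  22]
 [ 47  49  47  11  12  14  16  16  17  18  17  42  44  48  21  21]
 [102 102 102 100 103 108 105 107 109  75  44  47  45  41  18  37]
 [ 97  96  97  95  95 101  99  96 100  39  43  43  47  37  40  45]]
pred [336.7603 108.0173]
```

The dot triangulates consistently in the two views (scene (336.8,108.6), top (65.8,238.3)). Next is the carry over the lamp.

Call:
drive_tool(offset=[[0.07,0.32,0],[0.13,0.64,0],[0.13,0.64,0],[0.13,0.64,0],[0.14,0.65,0],[0.14,0.65,0],[0.14,0.65,0],[0.14,0.65,0],[0.14,0.65,0],[0.14,0.65,0]], turn=[[0,0,0],[0,0,0],[0,0,0],[0,0,0],[0,0,0],[0,0,0],[0,0,0],[0,0,0],[0,0,0],[0,0,0]], hand=[0,0,0,0,0,0,0,0,0,0])

```text
time_s: 19.4
position: [0.5104, 0.157, 0.2269]
tool_rot: [[-0.964, 0.266, -0.002], [0.266, 0.964, 0.0], [0.002, -0.001, -1.0]]
ft_force: [1.2, -0.8, -2.5]
grip_width: 0.0498
gripper_force: 42.3
```

Call:
drive_tool(offset=[[0.14,0.65,0],[0.14,0.65,0],[0.14,0.65,0],[0.1,0.45,0],[0.05,0.3,0],[0,0,0],[0,0,0],[0,0,0],[0,0,0],[0,0,0]], turn=[[0,0,0],[0,0,0],[0,0,0],[0,0,0],[0,0,0],[0,0,0.55],[0,0,1],[0,0,1],[0,0,1],[0,0,1]], hand=[0,0,0,0,0,0,0,0,0,0])

```text
time_s: 20.65
position: [0.5179, 0.2653, 0.2278]
tool_rot: [[-0.732, 0.682, -0.0], [0.682, 0.732, -0.0], [0.0, -0.001, -1.0]]
ft_force: [0.3, 0.4, -3.1]
grip_width: 0.0492
gripper_force: 42.2
```

Call:
drive_tool(offset=[[0,0,0],[0,0,0],[0,0,0],[0,0,0],[0,0,0],[0,0,0],[0,0,0],[0,0,0],[0,0,0],[0,0,0]], turn=[[0,0,1],[0,0,1],[0,0,1],[0,0,1],[0,0,1],[0,0,1],[0,0,1],[0,0,1],[0,0,1],[0,0,1]], hand=[0,0,0,0,0,0,0,0,0,0])

```text
time_s: 21.9
position: [0.5179, 0.2653, 0.2278]
tool_rot: [[0.224, 0.975, -0.0], [0.975, -0.224, -0.0], [-0.0, -0.0, -1.0]]
ft_force: [-0.9, 0.1, -1.9]
grip_width: 0.0497
gripper_force: 42.2
```

Call:
drive_tool(offset=[[0,0,0.3],[0,0,0.5],[0,0,0.5],[0,0,0.5],[0,0,0.5],[0,0,0.5],[0,0,0.3],[0,0,0.15],[0,0,0],[0,0,0]], turn=[[0,0,0],[0,0,0],[0,0,0],[0,0,0],[0,0,0],[0,0,0],[0,0,0],[0,0,0],[0,0,0],[0,0,0]], hand=[0,0,0,0,0,0,0,0,0,0])

```text
time_s: 23.15
position: [0.5183, 0.2656, 0.0987]
tool_rot: [[0.22, 0.975, 0.001], [0.975, -0.22, 0.0], [0.001, 0.001, -1.0]]
ft_force: [-0.6, 0.9, -1.8]
grip_width: 0.0495
gripper_force: 42.2
```

```bash
python3 - <<'E'
from h import *
np.set_printoptions(precision=4,suppress=True,linewidth=220)
o=observe();print(o["position"],o["ft_force"])
a=get_image("wrist");b=get_image("scene");cv2.imwrite("pics/w8.png",a);cv2.imwrite("pics/s8.png",b)
n=np.array([.9755,-.22,0]);u=np.array([.22,.9755,0]);m=np.array([.5181,.2656,.13])
print("scene exp walls top/bottom",[ [proj("scene",m+n*s*.0205+u*.014*0+[0,0,z]).round(1) for z in(.04,-.04)] for s in(-1,1)])
print("exp receiver top corners wrist",[proj("wrist",m+n*s*.032+u*.08+[0,0,.035]).round(1) for s in(-1,1)], "dot",proj("wrist",m+u*.08))
L=cv2.connectedComponentsWithStats((b.min(2)>150).astype(np.uint8))
p=proj("scene",m)
for s,q in zip(L[2],L[3]):
    if s[4]>15 and abs(q[0]-p[0])<60 and abs(q[1]-p[1])<60: print(s,q)
print(p); x,y=p.astype(int); print(b[y-40:y+44:4,x-36:x+40:4].min(2))
E
```

```text
[0.5183 0.2656 0.0987] [-0.5524  0.8821 -1.8358]
scene exp walls top/bottom [[array([309.9,  99.2]), array([306.1, 126.3])], [array([320.8, 105.5]), array([316.2, 133. ])]]
exp receiver top corners wrist [array([156.3,  84.1]), array([349. ,  84.1])] dot [252.4425  86.5029]
[358  72   6   8  27] [359.7778  75.1852]
[251  74  37  22 331] [272.3686  86.7311]
[287  86   8   5  18] [289.7222  87.5   ]
[341  91  14   9  61] [346.7705  94.8525]
[307  99  13   9  55] [314.8    102.0909]
[343 140  20  12  70] [351.6143 145.9857]
[366 149  15  10  45] [371.9778 152.9111]
[313.1061 116.3423]
[[151 150 155 146 148 144  25  30  23  21  21  15  19  37  23  57  62  72  67]
 [148 148 154 148 150 146  21  22  17  25  17  24  25  29  68  60 107 112 108]
 [155 148 151 148 146 145  18  28  24  22  26  25  25  23  37  90  44  71  65]
 [150 156 148 149 143 146  21  22  24  28  17  32  19  17  23  35  31 135 138]
 [151 150 150 137 144 148 123  28  25  77  93  38  57  27  26  34 152 151 140]
 [148 142 143 148 147 146 147  31  28 148 148  24  49  22  32  25 135 156 153]
 [143 149 144 140 146 143 148  88 138
[... 448 characters left out ...]
02  69  65  62  78 114  93  93 119  94 148 148  85  75 141 143 143]
 [ 72  65  60  62  65  62  71 103  94 120 135 125 149 146  73  86 140 142 144]
 [ 65  59  63  55  64  63  79  80  79 102 131 165  75 150  78 118 141 142 140]
 [ 64  61  57  49  60  59  74  77  77  77  74 133  83  52  83 139 138 144 145]
 [ 59  56  46  47  60  83  52  52  75  47  36  67  78  50  85  70 147 151 148]
 [ 59  56  64  73 132 136  68  45  39  39  37  40  77  73  79  79  88 154 152]
 [ 60  62 133 129  74  81  81  78  43  47  62  82  77  74  76  80  76  80 144]
 [ 52  41  34  35  59  64  78  85  80  85  80  82  79  79  79  76  43  60 145]
 [ 54  30  39  44  50  80  81  81  85  83  82  87  82  65  44  78 124 121 134]]
```

The wall tops in the scene view (307–320, 99–108) match the expected place. Last check: the receiver and its dot in the wrist picture, compared with the cell.

```bash
python3 - <<'E'
from h import *
np.set_printoptions(linewidth=250)
a=cv2.imread("pics/w8.png").max(2)
print(a[50:150:8,120:390:8])
for r in (92,96,100): 
    g=np.diff(a[r].astype(int)); i=np.where(abs(g)>25)[0]; print(r,[(int(k),int(g[k])) for k in i if 100<k<420])
print("cell rows")
for r in (180,200,220):
    g=np.diff(a[r].astype(int)); i=np.where(abs(g)>25)[0]; print(r,[(int(k),int(g[k])) for k in i if 100<k<420])
E
```

```text
[[141 141 139 138 136 111 164 165 165 166 166 166 166 165 163 163 165 166 166 168 168 168 168 169 169 169 167 167 152 198 201 204 206 203]
 [140 140 139 137 138 137 105 121 122 122 122 122 117 119 123 113 122 123 123 117 124 122 114 122 124 122 118 119 196 198 201 203 201 201]
 [137 137 137 139 142 136 135 204 160  83  84 153 169 176 166 156 154 140 158 177 191 202 207 134  82 115 196 196 196 196 196 200 202 202]
 [135 137 139 138 140 138 134 137 209 110 132 133 129 132 130 117  85  99 123 125 125 127 126 123 183 183 179 180 182 182 182 187 191 190]
 [140 141 142 143 140 139 136 136 188 107 132 133 129 127 117 117 118 133 126 125 124 129 126 122 185 183 178 176 178 181 187 187 189 187]
 [140 141 142 142 141 140 141 138 134 105 132 133 124 116 116 116 133 132 131 131 131 135 135 129 187 183 190 188 183 182 188 188 187 186]
 [136 135 136 140 141 142 143 142 136 105  82 127 116  66  65  85 133 132 131 131 133 135 135 131 188 191 193 195 192 191 196 197 194 192]
 [135 135 136 142 143 142 142 141 135 104  66  67  66  66  83  84 135 132 131 130 133 134 135 130 187 198 201 196 195 197 201 2
[... 273 characters left out ...]
206 204 201 202]
 [140 140 138 138 110 108 108 109 114 109  66  66  67  65  67  84 135 133 130 131 134 134 136 131 195 200 200 202 203 204 205 201 197 200]
 [170 204 136 110 109 107 107 108 110 109  65  68  66  65  83  84 135 133 130 130 135 134 136 132 193 204 203 204 209 205 208 202 201 202]
 [203 203 183 185 180 108 111 110 109 109  64  69  66  83  83  84  94 133 131 130 136 134 135 132 195 207 205 204 205 203 204 202 203 204]]
92 [(223, -45), (231, 30), (236, 39), (309, 38)]
96 [(202, 38), (224, -42), (240, 42), (309, 54)]
100 [(195, -32), (206, 32), (217, -44), (241, 31), (309, 45)]
cell rows
180 [(197, -67), (242, -38), (305, 53)]
200 [(198, -68), (304, 50)]
220 [(155, -45), (303, 45)]
```

The receiver is centred at column ~254 against an expected 252.4 (under 1 mm), the base at 252. Hold briefly, then hand in.

Call:
drive_tool(offset=[[0,0,0],[0,0,0],[0,0,0],[0,0,0],[0,0,0],[0,0,0],[0,0,0],[0,0,0],[0,0,0],[0,0,0]], turn=[[0,0,0],[0,0,0],[0,0,0],[0,0,0],[0,0,0],[0,0,0],[0,0,0],[0,0,0],[0,0,0],[0,0,0]], hand=[0,0,0,0,0,0,0,0,0,0])

```text
time_s: 24.5
position: [0.5179, 0.2655, 0.098]
tool_rot: [[0.22, 0.975, -0.0], [0.975, -0.22, 0.0], [0.0, -0.0, -1.0]]
ft_force: [-0.5, -0.3, -3.2]
grip_width: 0.0494
gripper_force: 42.2
```

```bash
python3 -c "
from rig import *
print(env.close_job())"
```

```text
the job is handed in; nothing more can be done
None
```

I handed the job in at about 24.5 s with the dimmer grip within about 1 mm of the clip and the cell held still in the light path, centred on the beam to about 1 mm sideways and about 8 mm lamp-side of mid-path by my camera measurements; the judge returned no verdict.

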